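# Free the stuck stopper of a vegetable cutter's feed tube and load a courgette

### The job

The white stopper is stuck in the leaning feed tube of the vegetable cutter: rock it from side to side as you ease it up and out, keeping the press lever down, and stand it upright on its foot in the steel tray. Then take the courgette piece that stands on the cutting board and drop it down the feed tube, end first, so that it goes right inside. Leave the things standing around where they are.

Things in the scene. Friction and masses are not known exactly. Their poses are not given: they have to be found in the camera images.
- tube_mouth (a point): Centre of the mouth (rim plane) of the round steel feed tube on the cutter's press lever. z: the tube's axis, pointing out, leaning 30 degrees from vertical towards the robot's side; y: level, across the machine; x: up the slope, away from the robot. Bore 64 mm, outside 73 mm, closed 111 mm down. A plate 184 mm wide and the lever's loop bar lie round the tube 30 to 60 mm below the mouth.
- tube_lip (a point): On the tube's axis 4 mm below the mouth (axes as tube_mouth): height of the black rubber lip inside the mouth, four springy segments at 45 degrees to x and y that narrow it to 52 mm and give way outwards by up to 6 mm.
- stopper_mid (a point): Middle (80 mm above the foot, on the axis) of the white plastic stopper, 160 mm long, 0.24 kg, round about its z axis (foot to knob). From the foot: tapered plug 40 to 49 mm in diameter up to 41 mm, rib 58 mm wide at 47 mm, neck 50 mm wide, flange 74 mm wide from 60 to 68 mm, grip 34 mm wide from 68 to 140 mm, knob 46 mm wide to 160 mm.
- stopper_rib (a point): On the stopper's axis at its rib, 47 mm above the foot, axes as stopper_mid. At the start the stopper is fully home: flange on the tube's rim, rib caught 13 mm below the mouth, under the lip. Pulled straight, the rib holds about 45 N, more than lifts the press lever. Side by side it passes the lip easily: each side is free once raised about 8 mm.
- stopper_foot (a point): Centre of the stopper's flat foot (40 mm wide), axes as stopper_mid. Home, the stopper can lean about 9 degrees (0.16 rad) in the tube. Leaning it 9 degrees about the mouth's centre and raising it 5 mm frees one side of the rib; the other lean at 8 mm and once more at 12 mm frees the rest; raised 15 mm it is loose. Hold it firmly: this takes about 10 N sideways at the grip.
- lever_plate (a point): On the tube's axis where it passes the press plate (54 mm below the mouth; axes as tube_mouth). Plate, tube and loop bar are one piece, the press lever, hinged 170 mm away up the slope (+x) and 45 mm below the mouth on an axis along y. Only its weight holds it down on the hopper: about 12 N along the tube lifts it. It must stay down.
- courgette_mid (a point): Middle (half-way up, on the axis) of the green courgette piece, a cylinder 100 mm long and 44 mm in diameter, 0.13 kg, that stands on its cut end on the cutting board.
- tray: Shallow steel tray 176 x 325 x 40 mm, fixed; origin at the centre of its underside, x along the short side, y along the long side, floor 3 mm thick, walls 3 mm. A small steel cup (68 mm wide, 52 mm high) stands in it around 105 mm from the centre towards +y of the tray.
- board: White cutting board 200 x 300 x 15 mm, fixed, origin at the centre of its underside; the long side is along its y.
- knife: Bystander: kitchen knife 200 mm long lying on the board, origin under its middle.
- pepper: Bystander: red bell pepper, 72 mm wide and 85 mm tall, standing on the board, origin under its centre.
- cup: Bystander: small steel cup in the tray, 68 mm wide, 52 mm high, origin under its centre.
- oil: Bystander: amber glass bottle 190 mm tall, 62 mm wide, origin under its centre.
- jar: Bystander: clear jar 110 mm tall, 84 mm wide, origin under its centre.
- brush: Bystander: brush lying on the table in front of the machine, origin under its middle.
Things that resemble listed ones, but are neither listed nor needed, are in the scene too. What is meant by the part that bears courgette_mid is not blue or red, and is the larger of those in its own colour.

How it is judged:
By the outcome, as a careful person would: the job done as asked, in the order asked, and still so for the second after the job is handed in, with the robot touching nothing.
It also fails if it takes over 67 s, if anything falls off the work surface, if the arm or the gripper's body presses on something with over 40 N, if the wrist force passes 120 N, or if a joint passes its speed limit or range.

### The arm

A 7-joint arm with a two-finger parallel gripper is mounted at the origin on the work surface. World frame = base frame: x ahead of the robot, y to its left, z up, the work surface at z = 0. Lengths are in mm, angles in degrees, forces in N, time in s.
With the tool pointing down it reaches from about 350 to 900 mm from the base axis. Payload 19.9 kg.
Tool frame: the origin (TCP) lies on the centre line of the jaws, within the pads' length; the fingertips stand 22 mm ahead of it and the grasp point (between the pads) lies 3 mm ahead of it; z points along the fingers, y is the line along which they close (so a half turn about z gives the same grasp; the last joint's range is limited). The gripper opens to 94 mm and grips with 3 to 60 N. Pads are 16 mm wide; open, the fingers measure 119 mm over their backs; the gripper's body (75 mm by 177 mm) begins 78 mm behind the grasp point.
Start: joints at [-71.247, 23.915, -0.59, 92.452, 0.269, 63.638, -3.037], TCP at [225.299, 582.959, 227.425] pointing down, gripper open.
Joint ranges: [-161.28, 161.28], [-22.2, 115.67], [-73.04, 71.86], [3.21, 147.25], [-68.34, 248.33], [10.77, 114.83], [-161.83, 161.83]. Speed limits (degrees/s): [108.29, 108.29, 136.94, 136.94, 172.46, 172.46, 172.46].

### API

Orientations are given as a 3x3 rotation matrix whose columns are the frame's x, y, z axes.
In Python, from plant import robot, imaging, job gives the robot as it stands.
- The arm moves only by the shell command python3 -m inch 'ROWS'. ROWS is JSON, one flat list of numbers, 7 for each row, row after row: the turn, a rotation vector about the tool's x, y, z in rad, then the shift along the tool's x, y, z in mm, then the gripper command: -1 is fully open, 1 is shut, values between are in proportion. A call has 1 to 10 rows; each row is the pose to reach, as a shift and turn from the pose commanded when the call began, along the tool's axes at that moment; what a row does not reach only later rows make up. A row lasts 1/8 s, in which the tool goes at most 62.5 mm and 10.7 degrees, less where a joint would pass 70% of its speed; a pose out of reach is approached as far as the arm can. A call with a gripper value outside its range is refused whole. The fingers move at their own pace and stop on an object; the grip force is fixed at half the most. Time passes only in rows, so rows that repeat a pose let the fingers close. It gives the time, the measured TCP pose, the force, the opening and the grip force at its end, in the units of the state.
- robot.state(): the state, without advancing time (a new reading comes with each control period).
- imaging.get_image(name): name is "scene" or "top" or "wrist"; returns a dict with "frame" (400x640x3 uint8, red, green, blue), "fx", "fy", "cx", "cy" (pixels), "k1" (the pictures are not rectified: a ray, as slopes to the right and down, at radius r is drawn at 1 + k1 r^2 times it, then the intrinsics apply), "position" and "orientation" of the camera in the world; the wrist camera has in their place "T_tool_cam" (4x4, takes a point from camera to tool coordinates, whose origin is the TCP and whose axes are the flange's). Camera axes: x right, y up, looking along -z (the intrinsics and any distortion apply to the point x, -y, -z); pixel columns grow to the right and rows downward; lengths in mm; the calibration is good to about 2 mm. A picture is of the moment at which its call begins: read the wrist's pose just before it. There is no depth.
- job.job_done(): hands the job in; it is judged then, once.
Trained networks look in the newest picture that a camera, given by its name, has taken for a name from the list of things; names that differ only in an ending like _2 or _b are one class to them, and where a whole thing is asked for, a point or a joint stands for the part that bears it (a point fixed in the world has none). Each returns a list of dicts, best first, with "confidence" (0 to 1); they miss things now and then, are a little off and sometimes report something else, mostly with a low value. They report only what shows in the picture. A call takes as long as a camera call. They do not tell look-alikes from the thing itself.
- imaging.look_for(query, camera): "bbox" ([centre column, centre row, width, height] in pixels, round what is visible of it).
- imaging.silhouettes(query, camera): "region" (400x640 bool, what is visible of it) and "bbox" ([centre column, centre row, width, height] in pixels, round what is visible of it).
- imaging.tip_of(query, camera): "xy" ([column, row] in pixels: a listed point, or the origin of a listed thing).
The state is a dict: "time": time; "joint_pos": joint angles; "joint_vel": joint speeds; "tau": joint torques, N m; "ee_pos": TCP position; "orientation": TCP orientation; "ft_force": force on the tool from outside, world axes, zero at the start; "wrist_torque": the same for the moment, N m; "finger_gap": finger opening in mm; "grasp_force": force on a finger pad.
Only numpy, scipy, OpenCV 4.12 (cv2) and the standard library are available. Lean on these libraries where they do the work, as an engineer would, in place of code of your own. Each camera call takes 0.05 s, during which the arm holds its last target. There are 200 camera calls.

## Working session

There is one attempt and no reset: what is moved stays moved. The work goes in short steps, Python scripts to look and compute and a shell command to move; the robot and the scene stay as the last step left them, time stands still between calls to the robot, and variables do not carry over. Pictures are saved under pics/ and viewed, at most 12 in all, crops included, and the job is handed in when it is done.

```bash
ls; mkdir -p pics
cat > h.py <<'E'
import numpy as np, cv2
from plant import robot, imaging, job
np.set_printoptions(precision=3,suppress=True)
def ray(im,px,st=None):
    u=np.array([(px[0]-im['cx'])/im['fx'],(px[1]-im['cy'])/im['fy']])
    s=u.copy()
    for _ in range(20): s=u/(1+im['k1']*(s@s))
    d=np.array([s[0],-s[1],-1.])
    if 'position' in im: R=np.array(im['orientation']);p=np.array(im['position'])
    else:
        T=np.array(im['T_tool_cam']);Rt=np.array(st['orientation']);R=Rt@T[:3,:3];p=Rt@T[:3,3]+np.array(st['ee_pos'])
    d=R@d
    return p,d/np.linalg.norm(d)
def proj(im,P,st=None):
    if 'position' in im: R=np.array(im['orientation']);p=np.array(im['position'])
    else:
        T=np.array(im['T_tool_cam']);Rt=np.array(st['orientation']);R=Rt@T[:3,:3];p=Rt@T[:3,3]+np.array(st['ee_pos'])
    c=R.T@(np.array(P,float)-p); s=np.array([c[0],-c[1]])/-c[2]; s=s*(1+im['k1']*(s@s))
    return np.array([im['cx']+im['fx']*s[0],im['cy']+im['fy']*s[1]])
def tri(rs):
    A=np.zeros((3,3));b=np.zeros(3)
    for p,d in rs:
        M=np.eye(3)-np.outer(d,d);A+=M;b+=M@p
    x=np.linalg.solve(A,b)
    return x,[np.linalg.norm((np.eye(3)-np.outer(d,d))@(x-p)) for p,d in rs]
def atz(r,z): p,d=r; return p+d*(z-p[2])/d[2]
def save(im,n,crop=None,s=1):
    f=im['frame'][:,:,::-1]
    if crop: f=f[crop[1]:crop[3],crop[0]:crop[2]]
    cv2.imwrite('pics/'+n,cv2.resize(f,None,fx=s,fy=s,interpolation=cv2.INTER_CUBIC))
E
python3 - <<'E'
from h import *
a=imaging.get_image('scene');b=imaging.get_image('top')
save(a,'s0.png');save(b,'t0.png')
Q='tube_mouth stopper_mid stopper_rib stopper_foot lever_plate courgette_mid tray board knife pepper cup oil jar brush'.split()
for q in Q:
    r=[imaging.tip_of(q,c) for c in('scene','top')]
    print(q,[[(np.round(d['xy']).tolist(),round(d['confidence'],2)) for d in x[:3]] for x in r],end=' ')
    if r[0] and r[1]:
        x,e=tri([ray(a,r[0][0]['xy']),ray(b,r[1][0]['xy'])]);print(x,np.round(e,1))
    else: print()
print(a['position'],b['position'],robot.state())
E
```

```text
pics
tube_mouth [[([282.0, 217.0], 0.88)], [([316.0, 143.0], 0.83), ([260.0, 232.0], 0.73)]] [657.168  29.042 191.66 ] [2. 2.]
stopper_mid [[([285.0, 212.0], 0.84), ([319.0, 204.0], 0.21)], [([318.0, 147.0], 0.58)]] [639.601  23.702 195.885] [4.1 4.1]
stopper_rib [[([278.0, 220.0], 0.8)], [([318.0, 140.0], 0.73), ([258.0, 217.0], 0.31)]] [671.757  23.214 189.257] [0.8 0.8]
stopper_foot [[], [([254.0, 213.0], 0.38)]] 
lever_plate [[([279.0, 230.0], 0.6)], [([316.0, 139.0], 0.7)]] [685.052  30.768 157.985] [3.4 3.4]
courgette_mid [[([427.0, 204.0], 0.85), ([374.0, 219.0], 0.68), ([326.0, 211.0], 0.59)], [([308.0, 206.0], 0.6), ([262.0, 257.0], 0.54), ([240.0, 255.0], 0.41)]] [377.031 226.604 175.03 ] [169.3 169.3]
tray [[([266.0, 180.0], 0.97)], [([385.0, 215.0], 0.7)]] [ 388.898 -255.323   -3.207] [11.3 11.3]
board [[([381.0, 234.0], 0.76)], [([256.0, 214.0], 0.83)]] [401.868 281.356   6.01 ] [7. 7.]
knife [[([385.0, 218.0], 0.62)], [([262.0, 232.0], 0.52)]] [322.776 257.274   0.142] [2.4 2.4]
pepper [[([404.0, 249.0], 0.55)], [([233.0, 209.0], 0.81)]] [424.703 380.03    9.349] [8.1 8
[... 402 characters left out ...]
, 218.0], 0.55), ([320.0, 138.0], 0.45)]] [385.308   1.312 -13.829] [2.8 2.8]
[1392.767  586.334 1226.083] [ 145.831   19.205 1848.942] {'time': 1.5, 'joint_pos': array([-71.247,  23.913,  -0.591,  92.451,   0.27 ,  63.639,  -3.035]), 'joint_vel': array([ 0.027,  0.117,  0.049,  0.068, -0.094, -0.004, -0.088]), 'tau': array([ -0.002, -85.101,   0.637, -42.628,  -0.049,   0.014,   0.   ]), 'ee_pos': array([225.3  , 582.973, 227.457]), 'orientation': array([[-0.933,  0.36 ,  0.   ],
       [ 0.36 ,  0.933, -0.   ],
       [-0.   , -0.   , -1.   ]]), 'ft_force': array([-0.875,  0.085,  0.496]), 'wrist_torque': array([ 0.031, -0.043, -0.051]), 'grasp_force': 0.0, 'finger_gap': 93.81575130332021}
```

Run:
```python
import cv2
a=cv2.imread('pics/s0.png')[130:310,160:480];b=cv2.imread('pics/t0.png')[100:280,160:480]
import numpy as np
o=np.vstack([cv2.resize(x,None,fx=1.66*1.0,fy=1.66,interpolation=cv2.INTER_CUBIC) for x in (a,b)]);print(o.shape);cv2.imwrite('pics/c0.png',o)
```

```text
(598, 531, 3)
```

View pics/c0.png

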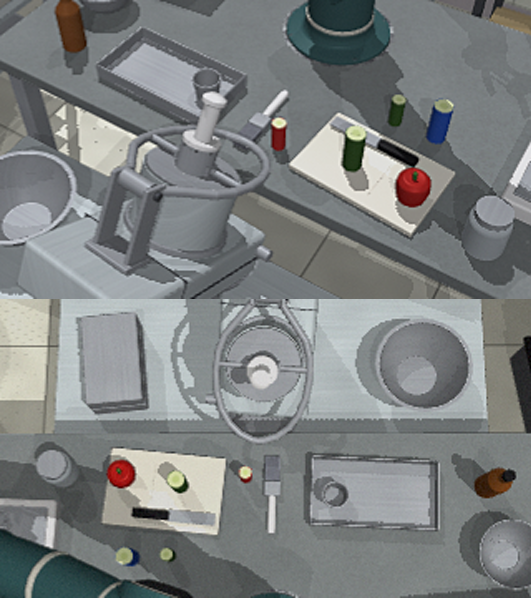

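The picture shows the stopper knob at scene (288,190) / top (318,143). Things that could be taken for the courgette, scene/top:
- green on the board: (373,219) / (266,210)
- small green off the board: (400,196) / (260,254)
- blue: (425,203)
- red: (328,210)

I choose the larger green, which is the one on the board, and will check it in a close crop.

```bash
cat >> h.py <<'E'
from scipy.spatial.transform import Rotation as Ro
def Rzy(z,y):
    z=np.array(z,float);z/=np.linalg.norm(z);y=np.array(y,float);y-=z*(y@z);y/=np.linalg.norm(y)
    return np.column_stack([np.cross(y,z),y,z])
def go(P,R,st=None):
    st=st or robot.state();R0=np.array(st['orientation'])
    print('turn',Ro.from_matrix(R0.T@R).as_rotvec(),'shift',R0.T@(np.array(P)-st['ee_pos']))
def lean(yaw=0,a=30):
    a=np.radians(a);c=np.radians(yaw);return np.array([-np.sin(a)*np.cos(c),-np.sin(a)*np.sin(c),np.cos(a)])
E
python3 - <<'E'
from h import *
a=imaging.get_image('scene');b=imaging.get_image('top')
for q in ('courgette_mid','stopper_mid','lever_plate'):
  for c in ('scene','top'):
    print(q,c,[(np.round(d['bbox'],1),round(d['confidence'],2)) for d in imaging.silhouettes(q,c)[:4]])
x,e=tri([ray(a,(373,219)),ray(b,(266,210))]);print('cg',x,e)
ax=lean();m=np.array([657,27,194])
go(m+ax*240,Rzy(-ax,[0,1,0]))
st=robot.state();w=imaging.get_image('wrist');print(w['T_tool_cam'],w['fx'])
c=cv2.resize(a['frame'][180:250,340:440,::-1],None,fx=4,fy=4);cv2.imwrite('pics/cg.png',c)
E
```

```text
courgette_mid scene [(array([425.4, 203.6,  18.5,  25.9]), 0.77), (array([373.6, 220.7,  15.4,  28.3]), 0.67), (array([398.6, 196.1,  12.9,  22.9]), 0.67), (array([325.2, 208.1,   7.8,  15. ]), 0.66)]
courgette_mid top [(array([238.9, 253.2,  12.4,  10.7]), 0.66), (array([262.5, 254.6,   8.7,   7. ]), 0.5), (array([267.5, 210.1,  13.2,   5.9]), 0.47)]
stopper_mid scene [(array([281.5, 205.6,  21.2,  39.6]), 0.85), (array([383.5, 236.9,  97.8,  71.4]), 0.18)]
stopper_mid top [(array([320.6, 147.2,  17.9,  19.5]), 0.74), (array([319.1, 140.4,  61.1,  91.6]), 0.64)]
lever_plate scene [(array([276.8, 227.4,  92.1,  43.9]), 0.72), (array([409.4, 243. ,  20.1,  23.6]), 0.51)]
lever_plate top [(array([319. , 140.4,  66.7,  92.1]), 0.6)]
cg [407.515 238.828  65.875] [np.float64(0.514481502730572), np.float64(0.5144815027303903)]
turn [-0.097 -0.518 -0.36 ] shift [-491.148 -406.227 -174.37 ]
[[   0.       0.974    0.226   64.747]
 [   1.      -0.      -0.001    0.116]
 [  -0.001    0.226   -0.974 -157.597]
 [   0.       0.       0.       1.   ]] 298.3131616777743
```

View pics/cg.png

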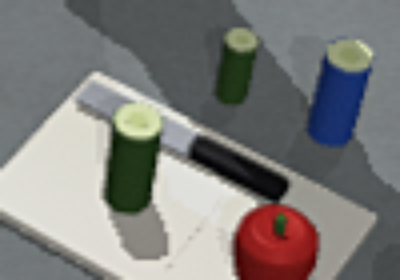

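The crop shows the larger green piece standing on the board at scene (373,220). A smaller green piece is off the board at (400,196), and the blue one is at (425,203), so the choice is confirmed. The measured mid height of 66 mm fits the expected 65 mm. I'll now move over the tube.

```bash
python3 -m inch '[-0.02,-0.1,-0.07,-60,-50,-60,-1, -0.1,-0.52,-0.36,-491,-406,-174,-1, -0.1,-0.52,-0.36,-491,-406,-174,-1, -0.1,-0.52,-0.36,-491,-406,-174,-1, -0.1,-0.52,-0.36,-491,-406,-174,-1, -0.1,-0.52,-0.36,-491,-406,-174,-1, -0.1,-0.52,-0.36,-491,-406,-174,-1, -0.1,-0.52,-0.36,-491,-406,-174,-1, -0.1,-0.52,-0.36,-491,-406,-174,-1, -0.1,-0.52,-0.36,-491,-406,-174,-1]'
python3 - <<'E'
from h import *
ax=lean();m=np.array([657,27,194])
go(m+ax*240,Rzy(-ax,[0,1,0]))
E
```

```text
time: 3.2
ee_pos: [518.2, 59.5, 393.1]
orientation: [[-0.864, -0.0, 0.503], [0.002, 1.0, 0.003], [-0.503, 0.004, -0.864]]
ft_force: [-0.1, 0.8, 0.4]
finger_gap: 94.0
grasp_force: 0.0
turn [ 0.003  0.004 -0.002] shift [-20.706 -32.487   1.745]
```

```bash
python3 -m inch '[0,0,0,-20,-32,0,-1,0,0,0,-20,-32,0,-1,0,0,0,-20,-32,0,-1]'
python3 - <<'E'
from h import *
import pickle
st=robot.state();w=imaging.get_image('wrist');save(w,'w1.png')
pickle.dump((st,w),open('w1.pkl','wb'))
for q in ('tube_mouth','stopper_mid','stopper_rib','lever_plate'):
    print(q,[(d['xy'],round(d['confidence'],2)) for d in imaging.tip_of(q,'wrist')[:3]])
print([(np.round(d['bbox'],1),round(d['confidence'],2)) for d in imaging.silhouettes('stopper_mid','wrist')[:3]])
ax=lean();m=np.array([657,27,194])
for s in (-54,0,100): print(proj(w,m+ax*s,st))
print(st['ee_pos'])
E
```

```text
time: 3.58
ee_pos: [534.5, 30.4, 402.1]
orientation: [[-0.865, -0.001, 0.502], [0.0, 1.0, 0.003], [-0.502, 0.003, -0.865]]
ft_force: [0.2, 0.1, -0.3]
finger_gap: 93.9
grasp_force: 0.0
tube_mouth []
stopper_mid [([319.4, 191.3], 0.63)]
stopper_rib [([319.3, 179.9], 0.77)]
lever_plate []
[(array([320.9, 188.1,  56.2,  59.5]), 0.83)]
[322.313 173.533]
[322.071 179.412]
[321.405 195.63 ]
[534.515  30.445 402.059]
```

View pics/w1.png

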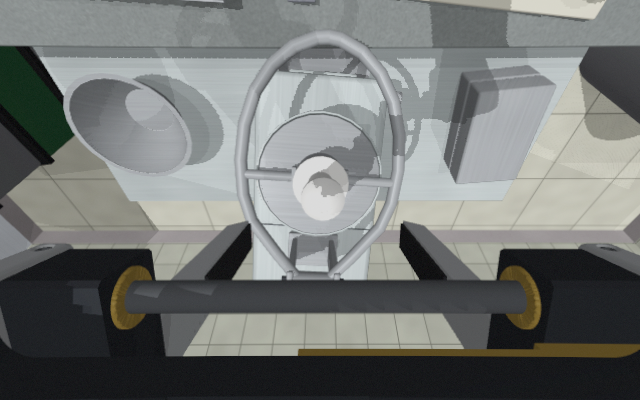

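The stopper is nearly centred in the wrist view: knob about (323,198), flange about (320,184), loop symmetric about column 321. This is within a few mm of the prediction. Next I'll refine with a silhouette fit.

```bash
cat > fit.py <<'E'
from h import *
import pickle
from scipy.optimize import minimize
st,w=pickle.load(open('w1.pkl','rb'))
a=imaging.get_image('scene');b=imaging.get_image('top');w=imaging.get_image('wrist')
V=[]
for c,im in(('scene',a),('top',b),('wrist',w)):
    r=[d for d in imaging.silhouettes('stopper_mid',c) if max(d['bbox'][2:])<70]
    if r: V.append((im,np.array(r[0]['region']),c)); print(c,r[0]['bbox'],r[0]['region'].sum())
S=4
def render(im,m,ax,box):
    e1=np.cross(ax,[0,1,0]);e1/=np.linalg.norm(e1);e2=np.cross(ax,e1)
    x0,y0,x1,y1=box;M=np.zeros(((y1-y0)*S,(x1-x0)*S),np.uint8)
    for r,s0,s1 in((37,0,8),(17,8,80),(23,82,98)):
        P=[proj(im,m+ax*s+r*(np.cos(t)*e1+np.sin(t)*e2),st) for s in(s0,s1) for t in np.arange(0,6.28,.26)]
        P=((np.array(P)-[x0,y0]+.5)*S*16).astype(np.int32)
        cv2.fillConvexPoly(M,cv2.convexHull(P),255,shift=4)
    return cv2.resize(M,(x1-x0,y1-y0),interpolation=cv2.INTER_AREA)/255.
def cost(p,full=False):
    ax=lean(p[3]);cs=[]
    for im,R,c in V:
        ys,xs=np.where(R);box=(xs.min()-8,ys.min()-8,xs.max()+9,ys.max()+9)
        M=render(im,p[:3],ax,box);T=R[box[1]:box[3],box[0]:box[2]].astype(float)
        cs.append(np.abs(cv2.GaussianBlur(M,(0,0),1)-cv2.GaussianBlur(T,(0,0),1)).sum()/T.sum())
    return cs if full else sum(cs)+(p[3]/15)**2*.05
if __name__=='__main__':
    for y in (0,):
        r=minimize(cost,[657,27,194,y],method='Nelder-Mead',options=dict(initial_simplex=[[657,27,194,0],[665,27,194,0],[657,33,194,0],[657,27,202,0],[657,27,194,6]],maxiter=200))
        print(r.x,r.fun,cost(r.x,True))
    m=r.x[:3];ax=lean(r.x[3])
    for im,f,cr in((w,'w',(230,20,410,290)),):
        o=im['frame'][:,:,::-1].copy()
        e2=np.cross(ax,[1,0,0]);e2/=np.linalg.norm(e2);e1=np.cross(e2,ax)
        for s,rr in((0,37),(8,37),(100,23)):
            P=np.array([proj(im,m+ax*s+rr*(np.cos(t)*e1+np.sin(t)*e2),st) for t in np.arange(0,6.3,.1)])
            cv2.polylines(o,[(P*16).astype(np.int32)],True,(0,0,255),1,shift=4)
        P=np.array([proj(im,m-45*ax+d*np.array(e1),st) for d in(-150,170)]);cv2.polylines(o,[(P*16).astype(np.int32)],False,(255,0,0),1,shift=4)
        P=np.array([proj(im,m-45*ax+d*e2,st) for d in(-100,100)]);cv2.polylines(o,[(P*16).astype(np.int32)],False,(0,255,0),1,shift=4)
        cv2.imwrite('pics/fit_w.png',cv2.resize(o[20:290,210:430],None,fx=2.2,fy=2.2))
E
python3 fit.py
```

```text
scene [282.3, 203.9, 18.8, 38.1] 525
top [320.5, 147.1, 14.6, 19.9] 311
wrist [321.2, 190.2, 55.6, 65.2] 2842
[657.84   24.361 198.491  -5.317] 0.1913317223520936 [np.float64(0.06389487626977658), np.float64(0.08899780307113334), np.float64(0.03215707219546612)]
```

View pics/fit_w.png

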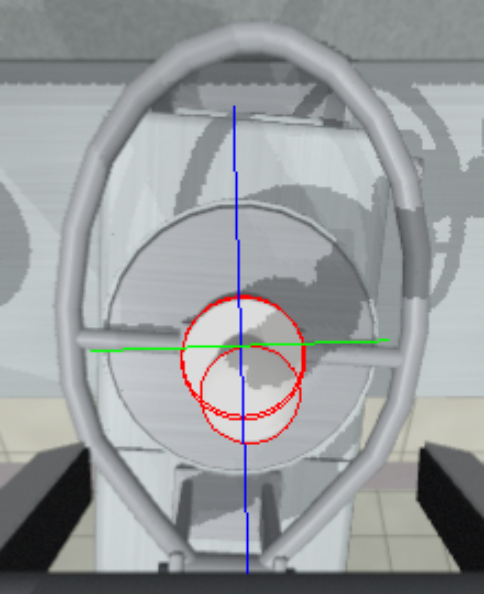

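The fitted outline matches. The crossbar and hinge, at about (225,558) in the crop, agree with a yaw of -5.3°. Mouth: (658, 24, 198).

```bash
cat >> h.py <<'E'
M=np.array([657.8,24.4,198.5]);AX=lean(-5.3);LAT=np.cross([0,0,1],AX);LAT/=np.linalg.norm(LAT);LAT*=np.sign(LAT[1])
E
python3 - <<'E'
from h import *
R=Rzy(-AX,LAT);go(M+AX*140,R);go(M+AX*53,R)
E
```

```text
turn [0.049 0.003 0.079] shift [-4.546  0.825 98.109]
turn [0.049 0.003 0.079] shift [ -4.131  -3.428 185.004]
```

```bash
python3 -m inch '[0.05,0,0.08,-4.5,0.8,50,-1,0.05,0,0.08,-4.5,0.8,98,-1,0.05,0,0.08,-4.5,0.8,98,-1,0.05,0,0.08,-4.3,-1.3,141,-1,0.05,0,0.08,-4.1,-3.4,185,-1,0.05,0,0.08,-4.1,-3.4,185,-1,0.05,0,0.08,-4.1,-3.4,185,-1]'
python3 - <<'E'
from h import *
R=Rzy(-AX,LAT);go(M+AX*53,R)
st=robot.state();w=imaging.get_image('wrist');save(w,'w2.png')
E
```

```text
time: 5.05
ee_pos: [631.4, 26.7, 246.0]
orientation: [[-0.86, 0.094, 0.501], [0.081, 0.996, -0.046], [-0.503, 0.001, -0.864]]
ft_force: [0.0, 0.1, -0.1]
finger_gap: 94.1
grasp_force: 0.0
turn [ 0.     0.004 -0.002] shift [0.854 0.135 1.39 ]
```

View pics/w2.png

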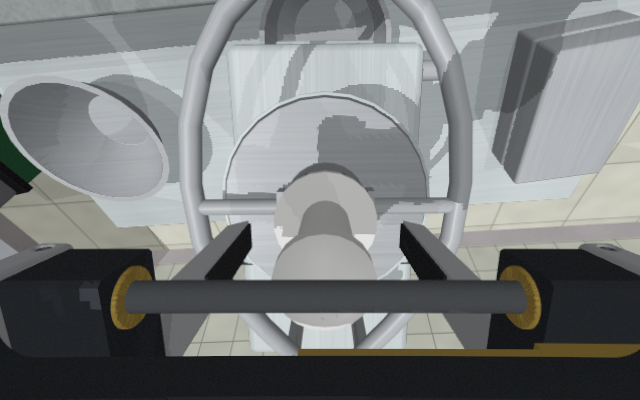

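The stopper's knob is centred between the fingers at about column 324 (fingers at 250 and 400), and the crossbar is level. Closing the gripper.

```bash
python3 -m inch '[0,0,0,0,0,0,1,0,0,0,0,0,0,1,0,0,0,0,0,0,1,0,0,0,0,0,0,1,0,0,0,0,0,0,1,0,0,0,0,0,0,1]'
python3 - <<'E'
from h import *
st=robot.state();print(st['ft_force'],st['wrist_torque'],st['grasp_force'])
# rock rows: rotation th about LAT-perp (tool x) about mouth centre, raise s; TCP at 52 above the mouth
R0=np.array(st['orientation']);d=(st['ee_pos']-M)@AX;print('d',d)
for th,s in((.15,0),(.15,5),(-.15,5),(-.15,8),(.15,8),(.15,12),(-.15,12),(-.15,15),(0,16)):
    # tool frame: mouth is at +z d ; point p_tcp=-(d) rotated
    r=Ro.from_rotvec([th,0,0]).as_matrix()@np.array([0,0,-d])
    print(th,s,r+[0,0,d-s])
E
```

```text
time: 5.85
ee_pos: [631.3, 26.8, 244.3]
orientation: [[-0.861, 0.094, 0.5], [0.081, 0.996, -0.047], [-0.502, -0.0, -0.865]]
ft_force: [-1.9, 0.2, 0.9]
finger_gap: 45.0
grasp_force: 30.0
[-1.933  0.203  0.854] [ 0.047  0.643 -0.028] 30.00019982631784
d 52.956073365005196
0.15 0 [0.    7.914 0.595]
0.15 5 [ 0.     7.914 -4.405]
-0.15 5 [ 0.    -7.914 -4.405]
-0.15 8 [ 0.    -7.914 -7.405]
0.15 8 [ 0.     7.914 -7.405]
0.15 12 [  0.      7.914 -11.405]
-0.15 12 [  0.     -7.914 -11.405]
-0.15 15 [  0.     -7.914 -14.405]
0 16 [  0.   0. -16.]
```

The gap of 45 mm means the finger backs closed on the 46 mm knob, because the fingers are flat along their length. I'll regrip with the pads squarely on the knob (grasp point at s≈90).

```bash
python3 -m inch '[0,0,0,0,0,0,0,0,0,0,0,0,0,0,0,0,0,0,0,-20,0,0,0,0,0,0,-39,0,0,0,0,0,0,-39,0.3,0,0,0,0,0,-39,1,0,0,0,0,0,-39,1,0,0,0,0,0,-39,1,0,0,0,0,0,-39,1]'
python3 - <<'E'
from h import *
st=robot.state();print(st['ft_force'],st['wrist_torque'],st['grasp_force'],st['ee_pos'])
print('d',(st['ee_pos']-M)@AX,(st['ee_pos']-M)@LAT, np.array(st['orientation'])[:,2]+AX)
E
```

```text
time: 6.98
ee_pos: [612.6, 28.0, 279.4]
orientation: [[-0.86, 0.094, 0.501], [0.082, 0.996, -0.047], [-0.504, 0.001, -0.864]]
ft_force: [-29.0, -4.3, 36.3]
finger_gap: 44.9
grasp_force: 30.0
[-29.012  -4.325  36.32 ] [-1.173  2.103 -0.828] 30.009330757311545 [612.579  27.995 279.354]
d 92.70210252826796 -0.597420672387098 [ 0.004 -0.     0.002]
```

Run:
```python
from h import *
st=robot.state();print(st['ft_force'],st['finger_gap'])
a=imaging.get_image('scene');w=imaging.get_image('wrist')
x=cv2.resize(a['frame'][150:270,220:380,::-1],None,fx=3,fy=3,interpolation=cv2.INTER_CUBIC)
y=w['frame'][100:340,80:560,::-1]
cv2.imwrite('pics/c3.png',np.vstack([x[:340],y]))
```

```text
[-29.012  -4.325  36.32 ] 44.88440487113443
```

View pics/c3.png

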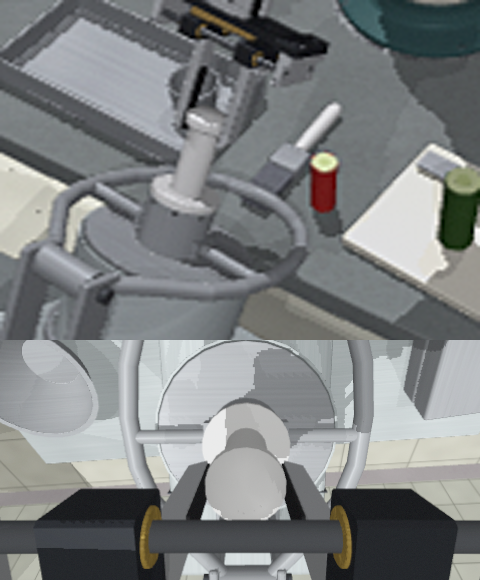

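The lever is down, the stopper is home and the fingertips are round the knob. The axial 46 N looks like preload from closing while the arm was still settling, so I'll relieve it.

```bash
python3 -m inch '[0,0,0,0,0,-0.7,1,0,0,0,0,0,-0.7,1,0,0,0,0,0,-0.7,1]'
python3 - <<'E'
from h import *
st=robot.state();R=np.array(st['orientation']);print('tool force',R.T@st['ft_force'],R.T@st['wrist_torque'],'d',(st['ee_pos']-M)@AX,R.T@(M-st['ee_pos']))
E
```

```text
time: 7.45
ee_pos: [612.3, 28.0, 279.5]
orientation: [[-0.86, 0.094, 0.502], [0.082, 0.996, -0.047], [-0.504, 0.0, -0.864]]
ft_force: [-9.9, -4.4, 16.6]
finger_gap: 44.9
grasp_force: 30.0
tool force [ -0.266  -5.335 -19.116] [ 1.269  0.417 -0.001] d 92.94190950055948 [ 1.372  0.681 92.936]
```

```bash
python3 -m inch '[0.04,0,0,0,3.7,-0.4,1,0.08,0,0,0,7.4,-0.2,1,0.115,0,0,0,10.7,0.1,1,0.15,0,0,0,13.9,0.5,1]'
python3 - <<'E'
from h import *
st=robot.state();R=np.array(st['orientation']);print('tool force',R.T@st['ft_force'],R.T@st['wrist_torque'],'d',(st['ee_pos']-M)@AX,R.T@(M-st['ee_pos']))
E
```

```text
time: 7.95
ee_pos: [613.2, 36.4, 279.5]
orientation: [[-0.86, 0.175, 0.478], [0.086, 0.975, -0.203], [-0.502, -0.134, -0.854]]
ft_force: [-29.1, -32.6, 40.7]
finger_gap: 45.3
grasp_force: 30.0
tool force [  1.781 -42.371 -42.113] [10.132  0.819 -0.009] d 92.91564285354336 [ 1.324  6.985 92.977]
```

```bash
cat >> h.py <<'E'
def rock(cur,seq,d=93.):
    P=lambda th,s:np.array([0,d*np.sin(th),d*(1-np.cos(th))-s])
    R1=Ro.from_rotvec([cur[0],0,0]).as_matrix()
    for th,s in seq: print((th,s),'rot %.3f'%(th-cur[0]),'shift',R1.T@(P(th,s)-P(*cur)))
def rep():
    st=robot.state();R=np.array(st['orientation']);H=Rzy(-AX,LAT)
    print('F along tube',H.T@st['ft_force'],'moment',H.T@st['wrist_torque'],'TCP in tube axes',H.T@(st['ee_pos']-M),'tilt',Ro.from_matrix(H.T@R).as_rotvec(),'gap',st['finger_gap'])
E
python3 -m inch '[0,0,0,0,0.3,-2,1,0,0,0,0,0.6,-4,1,0,0,0,0,0.8,-5,1,0,0,0,0,0.8,-5,1]'
python3 -c "
from h import *
rep()
rock((.15,5),[(.1,5),(.05,5),(0,5),(-.05,5),(-.1,5),(-.15,5),(-.15,8)])"
```

```text
time: 8.45
ee_pos: [610.4, 42.9, 281.5]
orientation: [[-0.861, 0.169, 0.479], [0.081, 0.977, -0.197], [-0.501, -0.131, -0.855]]
ft_force: [9.2, -6.6, -13.2]
finger_gap: 45.1
grasp_force: 30.0
F along tube [-1.882 -5.686 16.305] moment [1.393 0.037 0.051] TCP in tube axes [  0.852  14.049 -96.375] tilt [ 0.153 -0.001  0.002] gap 45.116671166137984
(0.1, 5) rot -0.050 shift [ 0.    -4.648  0.116]
(0.05, 5) rot -0.100 shift [ 0.    -9.285  0.465]
(0, 5) rot -0.150 shift [  0.    -13.898   1.044]
(-0.05, 5) rot -0.200 shift [  0.    -18.476   1.854]
(-0.1, 5) rot -0.250 shift [  0.    -23.009   2.891]
(-0.15, 5) rot -0.300 shift [  0.    -27.483   4.154]
(-0.15, 8) rot -0.300 shift [  0.    -27.932   1.187]
```

```bash
python3 -m inch '[-0.05,0,0,0,-4.6,0.1,1,-0.1,0,0,0,-9.3,0.5,1,-0.15,0,0,0,-13.9,1.0,1]'; python3 -c "
from h import *
rep()
rock((0,5),[(-.05,5),(-.1,5),(-.15,5),(-.15,6),(-.15,7),(-.15,8)])"
```

```text
time: 8.82
ee_pos: [608.5, 29.6, 282.4]
orientation: [[-0.861, 0.093, 0.499], [0.081, 0.996, -0.047], [-0.501, -0.0, -0.865]]
ft_force: [7.0, -3.9, -13.4]
finger_gap: 45.2
grasp_force: 30.0
F along tube [ 0.348 -3.194 15.276] moment [1.561 0.485 0.047] TCP in tube axes [  1.002   0.605 -97.454] tilt [ 0.001 -0.002  0.001] gap 45.199295893225525
(-0.05, 5) rot -0.050 shift [ 0.    -4.648  0.116]
(-0.1, 5) rot -0.100 shift [ 0.    -9.285  0.465]
(-0.15, 5) rot -0.150 shift [  0.    -13.898   1.044]
(-0.15, 6) rot -0.150 shift [  0.    -13.898   0.044]
(-0.15, 7) rot -0.150 shift [  0.    -13.898  -0.956]
(-0.15, 8) rot -0.150 shift [  0.    -13.898  -1.956]
```

Run:
```python
from h import *
a=imaging.get_image('scene')['frame'][:,:,::-1];b=imaging.get_image('top')['frame'][:,:,::-1]
for n,f,c in(('s0',a,(232,200,330,270)),('t0',b,(285,100,352,190))):
    g0=cv2.cvtColor(cv2.imread(f'pics/{n}.png'),cv2.COLOR_BGR2GRAY);g1=cv2.cvtColor(np.ascontiguousarray(f),cv2.COLOR_BGR2GRAY)
    fl=cv2.calcOpticalFlowFarneback(g0,g1,None,.5,3,11,5,5,1.1,0)
    x0,y0,x1,y1=c
    print(n);
    for y in range(y0,y1,12): print(y,' '.join('%5.1f,%5.1f'%tuple(fl[y,x]) for x in range(x0,x1,12)))
    d=cv2.absdiff(g0,g1)[y0:y1,x0:x1]; cv2.imwrite('pics/d_%s.png'%n,np.hstack([cv2.resize(q[y0:y1,x0:x1],None,fx=3,fy=3) for q in(g0,g1)]+[cv2.resize(d,None,fx=3,fy=3)]))
x=cv2.imread('pics/d_s0.png');y=cv2.imread('pics/d_t0.png');W=800
o=np.zeros((600,W,3),np.uint8);x=cv2.resize(x,(W,int(x.shape[0]*W/x.shape[1])));y=cv2.resize(y,(W,int(y.shape[0]*W/y.shape[1])))
o=np.vstack([x,y])[:600];cv2.imwrite('pics/d.png',o)
```

```text
s0
200  -0.2, -0.1  -0.1, -0.1  -0.7, -0.3  -1.2, -0.7   0.6,  0.2   0.5,  0.6   0.2, -0.3  -0.0,  0.1  -0.0,  0.0
212  -0.0, -0.0  -0.4, -0.2  -0.1, -0.5   1.1, -1.0   1.0, -1.3   1.3, -0.7   0.4, -0.9   0.6, -0.6   0.0, -0.0
224  -0.0,  0.0   0.1, -0.3  -0.0, -0.5   0.0, -0.7   0.1, -1.2   0.7, -1.6   0.2, -0.3   0.3, -1.0  -0.0, -0.0
236   0.0, -0.0   0.0, -0.0   0.0, -0.1   0.8,  0.0   0.9, -0.3   0.8, -0.3  -0.0, -0.4  -0.7,  0.3   0.2, -0.5
248  -0.0, -0.0   0.0, -0.0   0.1, -0.1   1.2, -0.1   1.3, -0.2   0.1, -0.4   0.1, -0.4  -0.5, -0.3  -0.0, -0.0
260  -0.0,  0.1   0.1, -0.1   0.0, -0.1  -0.0, -0.0   0.0,  0.0   0.4, -0.3   0.0,  0.1   0.1,  0.0  -0.0, -0.0
t0
100   0.0,  0.0   0.0, -0.0   0.0,  0.0  -0.0, -0.0  -0.0, -0.0   0.0,  0.0
112  -0.1, -0.3   0.0, -0.0   0.0,  0.0  -0.0,  0.0  -0.0, -0.0   0.0,  0.0
124  -0.0, -0.1  -0.0,  0.1  -0.3,  0.3  -0.1,  0.1   0.1,  0.1  -0.0, -0.0
136  -0.2, -0.7  -0.1,  0.1  -0.3,  0.5  -0.1,  0.4  -0.3, -0.0  -0.0, -0.0
148   1.3, -6.9  -0.8,  1.8   0.0, -0.9  -1.7, -2.2   0.4, -1.8   0.9, -1.1
160   1.3,  0.1   0.8,  3.7   0.5,  0.3  -3.2, -0.4  -3.4, -0.1  -4.9,  0.5
172  -2.2, -1.0   1.0, -0.4   0.8,  1.7  -2.5,  0.2  -1.0,  1.7  -1.8,  0.5
184  -3.0,  0.1   1.1, -2.4   3.0, -1.6   0.9, -0.9  -0.2, -0.5  -0.0, -0.0
```

View pics/d.png

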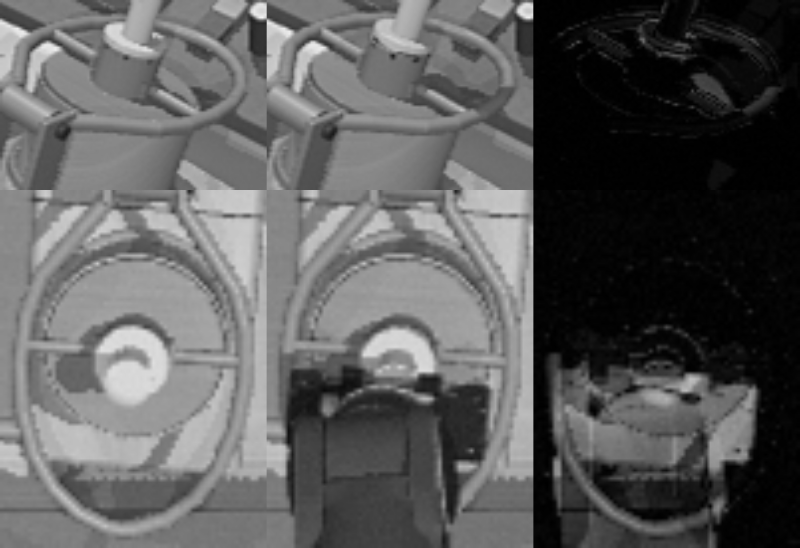

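The lever has come up about 2–3 mm (flow about 1 px at the tube and loop), and the 15 N reading confirms it. I'll lower it straight away and see where the stopper seats.

```bash
python3 -m inch '[0,0,0,0,0,1.5,1,0,0,0,0,0,3,1]'; python3 -c "
from h import *
rep()"
```

```text
time: 9.18
ee_pos: [610.1, 29.0, 279.8]
orientation: [[-0.861, 0.095, 0.499], [0.082, 0.995, -0.049], [-0.501, -0.002, -0.865]]
ft_force: [0.9, -6.0, -3.1]
finger_gap: 44.9
grasp_force: 30.0
F along tube [ 0.272 -5.906  3.418] moment [1.939 0.53  0.01 ] TCP in tube axes [  0.882   0.162 -94.389] tilt [ 0.003 -0.001  0.002] gap 44.93784692830548
```

```bash
python3 -m inch '[0.04,0,0,0,3.7,0.1,1,0.08,0,0,0,7.4,-0.5,1,0.12,0,0,0,11.1,-1.2,1,0.16,0,0,0,14.8,-1.8,1,0.16,0,0,0,14.8,-1.8,1]'; python3 -c "
from h import *
rep()"
```

```text
time: 9.8
ee_pos: [610.8, 46.1, 281.5]
orientation: [[-0.861, 0.171, 0.478], [0.079, 0.975, -0.206], [-0.502, -0.14, -0.854]]
ft_force: [4.3, -0.2, -7.8]
finger_gap: 45.0
grasp_force: 30.0
F along tube [0.142 0.199 8.927] moment [-0.622  0.536  0.045] TCP in tube axes [  0.733  17.241 -96.282] tilt [ 0.162 -0.002 -0.001] gap 44.952366243989815
```

```bash
python3 -c "
from h import *
rock((.16,4.6),[(.11,4.6),(.06,4.6),(0,4.6),(-.05,4.6),(-.1,4.6),(-.16,4.6)])"
```

```text
(0.11, 4.6) rot -0.050 shift [ 0.    -4.648  0.116]
(0.06, 4.6) rot -0.100 shift [ 0.    -9.285  0.465]
(0, 4.6) rot -0.160 shift [  0.    -14.817   1.188]
(-0.05, 4.6) rot -0.210 shift [  0.    -19.387   2.043]
(-0.1, 4.6) rot -0.260 shift [  0.    -23.908   3.126]
(-0.16, 4.6) rot -0.320 shift [  0.    -29.255   4.721]
```

```bash
python3 -m inch '[-0.05,0,0,0,-5,0.1,1,-0.1,0,0,0,-10,0.5,1,-0.16,0,0,0,-16,1.2,1,-0.21,0,0,0,-20.5,2.0,1,-0.26,0,0,0,-25,3.1,1,-0.32,0,0,0,-30.3,4.7,1]'; python3 -c "
from h import *
rep()"
```

```text
time: 10.55
ee_pos: [607.8, 13.8, 282.1]
orientation: [[-0.861, 0.012, 0.509], [0.081, 0.99, 0.113], [-0.503, 0.139, -0.853]]
ft_force: [0.6, -2.1, -4.3]
finger_gap: 45.0
grasp_force: 30.0
F along tube [ 1.473 -1.991  4.089] moment [ 1.26   0.916 -0.156] TCP in tube axes [  0.45  -15.148 -96.791] tilt [-0.16  -0.003  0.001] gap 45.027029430525744
```

```bash
python3 -m inch '[0,0,0,0,-0.2,-1.2,1,0,0,0,0,-0.3,-2.3,1,0,0,0,0,-0.5,-3.4,1]'; python3 -c "
from h import *
rep()"
```

```text
time: 10.92
ee_pos: [606.0, 13.3, 284.7]
orientation: [[-0.861, 0.014, 0.508], [0.081, 0.991, 0.11], [-0.502, 0.136, -0.854]]
ft_force: [6.8, -1.9, -12.7]
finger_gap: 44.9
grasp_force: 30.0
F along tube [ 0.32  -1.236 14.511] moment [ 1.277  0.396 -0.182] TCP in tube axes [  0.681 -15.859 -99.914] tilt [-0.157 -0.002  0.001] gap 44.925785372736264
```

```bash
python3 -m inch '[0,0,0,0,0.3,1.8,1,0.05,0,0,0,5,1.9,1,0.1,0,0,0,10,2.2,1,0.16,0,0,0,15.5,2.9,1,0.21,0,0,0,20,3.8,1,0.26,0,0,0,24.4,4.9,1,0.32,0,0,0,30,6.5,1]'; python3 -c "
from h import *
rep()"
```

```text
time: 11.8
ee_pos: [610.3, 45.3, 284.4]
orientation: [[-0.86, 0.173, 0.481], [0.081, 0.975, -0.206], [-0.504, -0.139, -0.852]]
ft_force: [6.2, 2.2, -9.9]
finger_gap: 44.8
grasp_force: 30.0
F along tube [-0.178  2.723 11.545] moment [-1.417  0.599  0.086] TCP in tube axes [ -0.328  16.431 -98.971] tilt [ 0.162 -0.005  0.001] gap 44.784410266598805
```

```bash
python3 -m inch '[-0.05,0,0,0,-5,0.1,1,-0.1,0,0,0,-10,0.5,1,-0.16,0,0,0,-15.6,1.2,1,-0.21,0,0,0,-20.1,2.0,1,-0.26,0,0,0,-24.6,3.1,1,-0.32,0,0,0,-30,4.7,1]'; python3 -c "
from h import *
rep()"
```

```text
time: 12.55
ee_pos: [606.9, 14.0, 283.6]
orientation: [[-0.861, 0.012, 0.509], [0.08, 0.99, 0.112], [-0.502, 0.138, -0.854]]
ft_force: [3.9, -1.5, -12.1]
finger_gap: 45.0
grasp_force: 30.0
F along tube [ 2.554 -1.096 12.459] moment [ 1.501  1.051 -0.142] TCP in tube axes [  0.558 -15.054 -98.57 ] tilt [-0.16  -0.003  0.   ] gap 44.96471755582581
```

```bash
cat > lev.py <<'E'
from h import *
a=imaging.get_image('scene')['frame'][:,:,::-1]
g0=cv2.cvtColor(cv2.imread('pics/s0.png'),cv2.COLOR_BGR2GRAY);g1=cv2.cvtColor(np.ascontiguousarray(a),cv2.COLOR_BGR2GRAY)
cv2.imwrite('pics/s_now.png',a)
def sh(c):
    x0,y0,x1,y1=c;T=cv2.resize(g0[y0:y1,x0:x1],None,fx=8,fy=8,interpolation=cv2.INTER_CUBIC);I=cv2.resize(g1[y0-5:y1+5,x0-5:x1+5],None,fx=8,fy=8,interpolation=cv2.INTER_CUBIC)
    r=cv2.matchTemplate(I,T,cv2.TM_CCOEFF_NORMED);_,v,_,l=cv2.minMaxLoc(r);return (l[0]/8-5,l[1]/8-5,round(v,3))
for n,c in(('loopL',(231,206,256,226)),('tube',(266,216,296,232)),('loopfar',(258,203,270,212)),('loopR',(300,222,326,246)),('loopnear',(262,240,300,252)),('hopper(ref)',(262,256,310,280)),('stopperflange',(262,204,300,216))): print(n,sh(c))
rep()
E
python3 lev.py
```

```text
loopL (-0.125, -0.125, 0.988)
tube (0.75, -2.5, 0.729)
loopfar (-0.625, -0.625, 0.943)
loopR (0.125, -0.25, 0.695)
loopnear (0.625, -0.125, 0.975)
hopper(ref) (0.0, -0.125, 0.963)
stopperflange (-0.25, -0.875, 0.837)
F along tube [ 0.342 -0.549 14.53 ] moment [ 0.007  0.507 -0.232] TCP in tube axes [  0.463 -16.951 -98.559] tilt [-0.162 -0.003  0.002] gap 45.185925174164254
```

```bash
python3 -m inch '[0,0,0,0,0.2,1.2,1,-0.02,0,0,0,-3,1.5,1,-0.02,0,0,0,-4,1.5,1]'; python3 -c "
from h import *
rep()"
```

```text
time: 12.98
ee_pos: [607.7, 10.1, 282.0]
orientation: [[-0.861, 0.003, 0.509], [0.081, 0.988, 0.131], [-0.502, 0.154, -0.851]]
ft_force: [5.3, 2.3, -7.2]
finger_gap: 44.6
grasp_force: 30.0
F along tube [-0.758  2.778  8.809] moment [-0.299  0.367 -0.051] TCP in tube axes [  0.277 -18.84  -96.562] tilt [-0.178 -0.003  0.001] gap 44.589156522588596
```

```bash
python3 -m inch '[-0.01,0,0,0,-2,0,1,-0.02,0,0,0,-4,0,1,-0.02,0,0,0,-4.2,-1,1,-0.02,0,0,0,-4.4,-2,1]'; python3 -c "
from h import *
rep()"
```

```text
time: 13.48
ee_pos: [606.5, 6.7, 282.8]
orientation: [[-0.861, -0.009, 0.508], [0.08, 0.985, 0.152], [-0.502, 0.172, -0.848]]
ft_force: [8.7, 6.8, -12.5]
finger_gap: 44.6
grasp_force: 30.0
F along tube [-0.732  7.536 14.874] moment [-1.432  0.264  0.017] TCP in tube axes [  0.69  -22.321 -97.782] tilt [-0.2   -0.002 -0.   ] gap 44.62723195143023
```

```bash
python3 -c "
from h import *
rock((-.2,6.8),[(-.16,6.3),(-.12,6.5),(-.08,7),(-.04,7.5),(0,8),(.05,9),(.1,10.5),(.16,12)])"
```

```text
(-0.16, 6.3) rot 0.040 shift [0.    3.62  0.564]
(-0.12, 6.5) rot 0.080 shift [0.    7.372 0.591]
(-0.08, 7) rot 0.120 shift [ 0.    11.173  0.473]
(-0.04, 7.5) rot 0.160 shift [ 0.    14.956  0.502]
(0, 8) rot 0.200 shift [ 0.    18.715  0.678]
(0.05, 9) rot 0.250 shift [ 0.    23.446  0.735]
(0.1, 10.5) rot 0.300 shift [ 0.    28.218  0.527]
(0.16, 12) rot 0.360 shift [ 0.    33.795  0.865]
```

```bash
python3 -m inch '[0.04,0,0,0,4.4,0.6,1,0.08,0,0,0,8.9,0.6,1,0.12,0,0,0,13.5,0.5,1,0.16,0,0,0,18,0.5,1]'; python3 -c "
from h import *
rep()"
```

```text
time: 13.98
ee_pos: [606.7, 23.3, 285.7]
orientation: [[-0.861, 0.075, 0.504], [0.081, 0.997, -0.009], [-0.503, 0.033, -0.864]]
ft_force: [8.6, -0.2, -13.9]
finger_gap: 44.9
grasp_force: 30.0
F along tube [-0.444  0.63  16.347] moment [ 0.049  0.415 -0.026] TCP in tube axes [   0.344   -5.77  -100.91 ] tilt [-0.037 -0.003  0.001] gap 44.88017668795437
```

```bash
python3 -m inch '[0.06,0,0,0,6,1,1,0.12,0,0,0,12,1.5,1,0.18,0,0,0,18,2,1,0.22,0,0,0,24,2.5,1,0.22,0,0,0,25,2.5,1]'; python3 lev.py
```

```text
time: 14.6
ee_pos: [609.8, 48.6, 284.2]
orientation: [[-0.861, 0.181, 0.475], [0.079, 0.971, -0.226], [-0.502, -0.157, -0.851]]
ft_force: [4.1, -3.8, -9.5]
finger_gap: 44.6
grasp_force: 30.0
loopL (0.0, 0.0, 0.999)
tube (0.375, -0.5, 0.898)
loopfar (0.0, 0.0, 0.988)
loopR (-0.125, 0.0, 0.781)
loopnear (0.0, 0.0, 0.985)
hopper(ref) (0.125, 0.0, 0.958)
stopperflange (2.125, -0.25, 0.822)
F along tube [ 1.475 -1.229 10.841] moment [-0.141  0.788  0.1  ] TCP in tube axes [  0.476  19.361 -99.311] tilt [ 0.181 -0.002  0.   ] gap 45.11392924563821
```

Run:
```python
import cv2,numpy as np
c=lambda n:cv2.resize(cv2.imread(n)[180:260,240:340],None,fx=4,fy=4,interpolation=cv2.INTER_CUBIC)
cv2.imwrite('pics/cmp.png',np.hstack([c('pics/s0.png'),c('pics/s_now.png')]))
```

```text
(no output)
```

View pics/cmp.png

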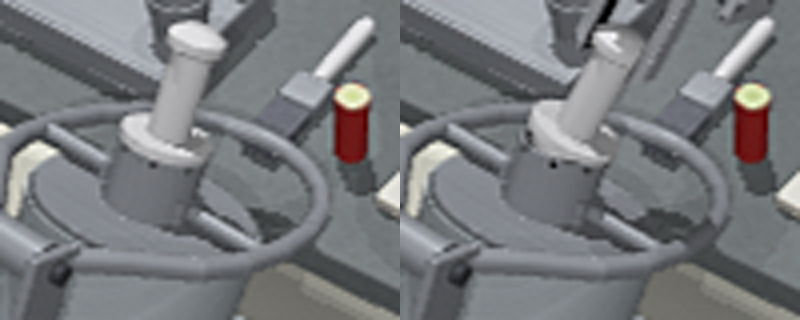

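The lever is fully down (shift 0). The stopper leans, with its -y side about 9 mm up and its right side on the rim. I'll swing the other way, raising as it goes so that the freed side stays free.

```bash
python3 -c "
from h import *
rock((.18,7.9),[(.08,7.2),(-.02,7.2),(-.12,8),(-.2,9)])"
```

```text
(0.08, 7.2) rot -0.100 shift [ 0.    -9.159  1.153]
(-0.02, 7.2) rot -0.200 shift [  0.    -18.351   2.542]
(-0.12, 8) rot -0.300 shift [  0.    -27.501   4.055]
(-0.2, 9) rot -0.380 shift [  0.    -34.693   5.552]
```

```bash
python3 -m inch '[-0.1,0,0,0,-10.5,1.2,1,-0.2,0,0,0,-21,2.5,1,-0.3,0,0,0,-31,4,1,-0.38,0,0,0,-40,5.6,1]'; python3 lev.py
```

```text
time: 15.15
ee_pos: [605.0, 9.2, 286.3]
orientation: [[-0.861, -0.004, 0.509], [0.081, 0.986, 0.145], [-0.502, 0.166, -0.849]]
ft_force: [0.2, 4.7, -3.2]
finger_gap: 45.0
grasp_force: 30.0
loopL (0.0, 0.0, 0.998)
tube (0.125, -0.625, 0.729)
loopfar (-0.25, -0.125, 0.976)
loopR (-0.125, 0.0, 0.712)
loopnear (0.0, 0.0, 0.997)
hopper(ref) (0.0, -0.125, 0.939)
stopperflange (-0.25, -0.25, 0.763)
F along tube [ 1.273  2.96  -0.578] moment [-2.045  0.492 -0.119] TCP in tube axes [  -0.258  -22.326 -101.802] tilt [-0.196 -0.005  0.001] gap 45.26939422699457
```

Now the pull is about 0 N at a raise of about 10 mm with the lever down, so I'll keep going.

```bash
python3 -m inch '[0,0,0,0,0,-1,1,0,0,0,0,0,-2,1,0,0,0,0,0,-2,1]'; python3 -c "
from h import *
rep()
rock((-.2,12),[(-.1,12),(0,12),(.1,12.5),(.18,13)])"
```

```text
time: 15.58
ee_pos: [604.3, 9.7, 287.7]
orientation: [[-0.862, -0.002, 0.507], [0.08, 0.987, 0.14], [-0.501, 0.161, -0.85]]
ft_force: [-1.3, -0.5, 3.6]
finger_gap: 45.1
grasp_force: 30.0
F along tube [-0.67  -0.586 -3.715] moment [0.174 0.146 0.034] TCP in tube axes [   0.311  -19.555 -103.209] tilt [-0.188 -0.001 -0.   ] gap 45.06592274138523
(-0.1, 12) rot 0.100 shift [0.    9.285 0.465]
(0, 12) rot 0.200 shift [ 0.    18.476  1.854]
(0.1, 12.5) rot 0.300 shift [ 0.    27.583  3.664]
(0.18, 13) rot 0.380 shift [ 0.    34.694  5.654]
```

```bash
python3 -m inch '[0.1,0,0,0,9.8,0.5,1,0.2,0,0,0,19,1.8,1,0.3,0,0,0,28,3.4,1,0.37,0,0,0,35.5,5,1,0.37,0,0,0,35.5,4.5,1]'; python3 -c "
from h import *
rep()"
```

```text
time: 16.2
ee_pos: [606.2, 47.3, 288.8]
orientation: [[-0.863, 0.178, 0.474], [0.076, 0.971, -0.226], [-0.5, -0.159, -0.851]]
ft_force: [0.1, -0.2, -1.4]
finger_gap: 44.8
grasp_force: 30.0
F along tube [ 0.64  -0.234  1.262] moment [-0.218  0.435  0.024] TCP in tube axes [   1.125   18.063 -104.951] tilt [ 0.182 -0.001 -0.004] gap 44.79331094587067
```

```bash
python3 -m inch '[0,0,0,0,0,-1,1,-0.09,0,0,0,-8.5,-1.5,1,-0.18,0,0,0,-17.5,-2.5,1,-0.18,0,0,0,-17.5,-4.5,1]'; python3 lev.py
```

```text
time: 16.7
ee_pos: [600.8, 26.1, 296.6]
orientation: [[-0.861, 0.098, 0.499], [0.086, 0.995, -0.047], [-0.501, 0.002, -0.865]]
ft_force: [2.3, 2.1, -2.6]
finger_gap: 44.7
grasp_force: 30.0
loopL (0.0, 0.0, 0.999)
tube (0.375, -2.625, 0.64)
loopfar (-0.125, 0.0, 0.992)
loopR (0.0, 0.125, 0.768)
loopnear (-0.125, 0.0, 0.993)
hopper(ref) (0.125, 0.0, 0.968)
stopperflange (1.0, -5.0, 0.74)
F along tube [-0.528  1.313  2.633] moment [-0.199  0.528  0.025] TCP in tube axes [   0.432   -2.351 -113.323] tilt [ 0.003 -0.001  0.004] gap 44.812369024365864
```

Loose, and the lever is down. I'll draw it out along the axis and work out the tray pose.

```bash
python3 -m inch '[0,0,0,0,1,-25,1,0,0,0,0,2,-55,1,0,0,0,0,2,-90,1,0,0,0,0,2,-110,1]'
python3 - <<'E'
from h import *
rep()
a=imaging.get_image('scene');b=imaging.get_image('top')
for c,im in(('scene',a),('top',b)):
    r=imaging.silhouettes('tray',c)
    if not r: continue
    m=r[0]['region'].astype(np.uint8);cn=max(cv2.findContours(m,0,2)[0],key=cv2.contourArea)
    box=cv2.boxPoints(cv2.minAreaRect(cn));print(c,r[0]['confidence'],[atz(ray(im,p),40).round()[:2].tolist() for p in box],atz(ray(im,imaging.tip_of('tray',c)[0]['xy']),0))
    print('cup',[atz(ray(im,d['xy']),3).round(0) for d in imaging.tip_of('cup',c)[:1]])
R=Rzy([0,0,-1],[0,1,0]);go([430,-120,370],R);go([389,-290,330],R)
E
```

```text
time: 17.25
ee_pos: [546.0, 36.3, 392.3]
orientation: [[-0.861, 0.095, 0.499], [0.081, 0.995, -0.049], [-0.501, -0.002, -0.865]]
ft_force: [0.4, 0.0, -3.2]
finger_gap: 44.8
grasp_force: 30.0
F along tube [1.283 0.037 2.92 ] moment [-0.064  0.835 -0.   ] TCP in tube axes [   0.464    1.547 -224.061] tilt [ 0.003 -0.002  0.001] gap 44.845376553521525
scene 0.9 [[503.0, -412.0], [280.0, -498.0], [311.0, -114.0], [514.0, -65.0]] [ 394.318 -239.904    0.   ]
cup [array([ 408., -103.,    3.])]
top 0.6 [[299.0, -87.0], [486.0, -99.0], [467.0, -440.0], [282.0, -422.0]] [ 387.596 -255.261    0.   ]
cup [array([ 376., -154.,    3.])]
turn [-0.027  0.522 -0.092] shift [  97.836 -166.203  -32.751]
turn [-0.027  0.522 -0.092] shift [ 139.507 -339.201  -10.024]
```

```bash
python3 -m inch '[0,0.1,-0.02,10,-25,-15,1,-0.01,0.25,-0.05,50,-85,-32,1,-0.02,0.4,-0.07,90,-145,-32,1,-0.027,0.52,-0.09,98,-166,-32,1,-0.027,0.522,-0.092,141,-348,-10,1,-0.027,0.522,-0.092,141,-348,-10,1,-0.027,0.522,-0.092,141,-348,-10,1,-0.027,0.522,-0.092,141,-348,-10,1,-0.027,0.522,-0.092,141,-348,-10,1]'
python3 - <<'E'
from h import *
R=Rzy([0,0,-1],[0,1,0]);go([385,-300,330],R);go([385,-300,180],R);print(robot.state()['ft_force'])
E
```

```text
time: 18.77
ee_pos: [385.0, -301.9, 328.6]
orientation: [[-1.0, 0.006, -0.002], [0.006, 1.0, -0.002], [0.002, -0.002, -1.0]]
ft_force: [0.8, 0.6, -3.1]
finger_gap: 45.2
grasp_force: 30.0
turn [-0.002 -0.002 -0.006] shift [ 0.021  1.849 -1.407]
turn [-0.002 -0.002 -0.006] shift [ -0.29    2.155 148.593]
[ 0.759  0.629 -3.147]
```

```bash
python3 -m inch '[0,0,0,0,2,45,1,0,0,0,0,2,90,1,0,0,0,0,2,130,1,0,0,0,0,2,155,1,0,0,0,0,2,158,1]'
python3 - <<'E'
from h import *
st=robot.state();print(st['ft_force'],st['ee_pos'])
a=imaging.get_image('scene');save(a,'s4.png',(215,110,375,230),4.5)
E
```

```text
time: 19.4
ee_pos: [386.9, -295.8, 170.4]
orientation: [[-1.0, -0.001, -0.002], [-0.001, 1.0, 0.001], [0.002, 0.001, -1.0]]
ft_force: [-0.1, -0.1, -2.4]
finger_gap: 45.0
grasp_force: 30.0
[-0.093 -0.089 -2.359] [ 386.929 -295.766  170.443]
```

View pics/s4.png

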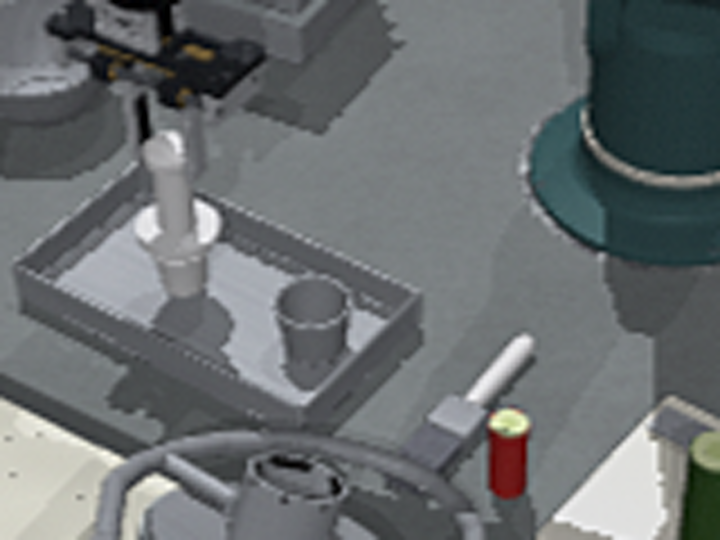

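The stopper hangs over the tray, foot about (256,174), knob about (252,141), well clear of the cup. Checking its lean against the image vertical there.

```bash
cat > fit2.py <<'E'
from h import *
from scipy.optimize import minimize
st=robot.state()
V=[]
for c in('scene','top','wrist'):
    im=imaging.get_image(c)
    r=[d for d in imaging.silhouettes('stopper_mid',c) if d['confidence']>.4]
    if r: V.append((im,np.array(r[0]['region']));print(c,np.round(r[0]['bbox']),round(r[0]['confidence'],2))
def poly(im,p):
    ax=np.array([p[3],p[4],1.]);ax/=np.linalg.norm(ax);e1=np.cross(ax,[0,1,0]);e1/=np.linalg.norm(e1);e2=np.cross(ax,e1)
    out=[]
    for r0,s0,r1,s1 in((20,0,24.5,41),(29,46,25,60),(37,60,37,68),(17,68,17,140),(23,142,23,158)):
        P=[proj(im,np.array(p[:3])+ax*s+r*(np.cos(t)*e1+np.sin(t)*e2),st) for r,s in((r0,s0),(r1,s1)) for t in np.arange(0,6.28,.3)]
        out.append(np.array(P))
    return out
def cost(p):
    c=0
    for im,R in V:
        if 'position' not in im: continue
        ys,xs=np.where(R);x0,y0,x1,y1=xs.min()-8,ys.min()-8,xs.max()+9,ys.max()+9
        Mk=np.zeros(((y1-y0)*4,(x1-x0)*4),np.uint8)
        for P in poly(im,p): cv2.fillConvexPoly(Mk,cv2.convexHull(((P-[x0,y0]+.5)*64).astype(np.int32)),255,shift=4)
        Mk=cv2.resize(Mk,(x1-x0,y1-y0),interpolation=cv2.INTER_AREA)/255.;T=R[y0:y1,x0:x1].astype(float)
        c+=np.abs(cv2.GaussianBlur(Mk,(0,0),1)-cv2.GaussianBlur(T,(0,0),1)).sum()/T.sum()
    return c
x0=np.array([387,-296,15,0,0.]);S=[x0]+[x0+d for d in np.diag([8,8,8,.1,.1])]
r=minimize(cost,x0,method='Nelder-Mead',options=dict(initial_simplex=S,maxiter=300));print('foot',r.x[:3],'axis slope',r.x[3:],r.fun)
im=V[0][0];print('vertical',proj(im,[387,-296,15]),proj(im,[387,-296,170]))
E
python3 fit2.py
```

```text
File "fit2.py", line 8
    if r: V.append((im,np.array(r[0]['region']));print(c,np.round(r[0]['bbox']),round(r[0]['confidence'],2))
                                                ^
SyntaxError: invalid syntax
```

```bash
sed -i "s/\['region'\]));print/['region'])));print/" fit2.py; python3 fit2.py
```

```text
scene [254. 159.  12.  37.] 0.9
top [320. 141.  64.  94.] 0.75
wrist [325. 223.  87. 111.] 0.69
foot [ 387.994 -297.081   21.945] axis slope [0.097 0.093] 1.3229904271252988
vertical [254.864 172.289] [251.241 142.366]
```

The lean matches vertical (image slope 0.12 for both). Lowering to contact.

```bash
python3 -m inch '[0,0,0,0,0,4,1,0,0,0,0,0,7,1,0,0,0,0,0,9,1,0,0,0,0,0,10,1]'
```

```text
time: 20.25
ee_pos: [387.2, -296.4, 161.4]
orientation: [[-1.0, -0.001, 0.001], [-0.001, 1.0, 0.001], [-0.001, 0.001, -1.0]]
ft_force: [0.4, -0.6, -2.2]
finger_gap: 44.8
grasp_force: 30.0
```

```bash
python3 -m inch '[0,0,0,0,0,1.5,1,0,0,0,0,0,3,1,0,0,0,0,0,3,1]';  python3 -m inch '[0,0,0,0,0,1,1,0,0,0,0,0,2,1,0,0,0,0,0,2,1]'
```

```text
time: 20.62
ee_pos: [387.3, -296.4, 158.4]
orientation: [[-1.0, -0.001, 0.001], [-0.001, 1.0, 0.001], [-0.001, 0.001, -1.0]]
ft_force: [-0.4, -0.4, -2.7]
finger_gap: 44.9
grasp_force: 30.0
time: 21.0
ee_pos: [387.3, -296.4, 156.5]
orientation: [[-1.0, -0.001, 0.001], [-0.001, 1.0, 0.001], [-0.001, 0.001, -1.0]]
ft_force: [-0.2, -1.5, -2.5]
finger_gap: 45.1
grasp_force: 30.0
```

```bash
python3 -m inch '[0,0,0,0,0,1,1,0,0,0,0,0,2,1,0,0,0,0,0,2,1]';  python3 -m inch '[0,0,0,0,0,0.7,1,0,0,0,0,0,1.4,1,0,0,0,0,0,1.4,1]'
```

```text
time: 21.38
ee_pos: [388.5, -297.1, 155.8]
orientation: [[-1.0, -0.001, 0.004], [-0.001, 1.0, 0.0], [-0.004, 0.0, -1.0]]
ft_force: [0.7, 2.8, 24.6]
finger_gap: 45.1
grasp_force: 30.0
time: 21.75
ee_pos: [389.2, -298.0, 155.4]
orientation: [[-1.0, -0.001, 0.006], [-0.001, 1.0, -0.001], [-0.006, -0.001, -1.0]]
ft_force: [-3.1, 3.2, 40.5]
finger_gap: 45.2
grasp_force: 30.0
```

Contact at TCP z 156, as predicted. Backing off the press, then releasing and rising.

```bash
python3 -m inch '[0,0,0,0,0,-1.2,1,0,0,0,0,0,-1.2,1,0,0,0,0,0,-1.2,-0.3,0,0,0,0,0,-1.2,-0.5,0,0,0,0,0,-1.2,-0.5]'; python3 -m inch '[0,0,0,0,0,-15,-0.5,0,0,0,0,0,-50,-0.5,0,0,0,0,0,-100,-0.5,0,0,0,0,0,-120,-0.5,0,0,0,0,0,-120,-0.5]'
python3 - <<'E'
from h import *
st=robot.state();print(st['ee_pos'])
w=imaging.get_image('wrist');a=imaging.get_image('scene')
for c in('wrist','scene'):
  for d in imaging.silhouettes('stopper_mid',c)[:1]: print(c,np.round(d['bbox'],1),d['confidence'])
p=[388,-297];print([proj(w,p+[z],st) for z in(3,163)],[proj(a,p+[z]) for z in(3,163)])
# courgette from scene/top
b=imaging.get_image('top')
ca=[d for d in imaging.silhouettes('courgette_mid','scene') if np.hypot(*(d['bbox'][:2]-np.array([373,220])))<8]
cb=[d for d in imaging.silhouettes('courgette_mid','top') if np.hypot(*(d['bbox'][:2]-np.array([266,210])))<8]
for d in ca+cb: print(d['bbox'])
R=Rzy([0,0,-1],[0,1,0]);go([360,0,330],R);go([400,239,330],R)
E
```

```text
time: 22.38
ee_pos: [387.3, -296.3, 154.3]
orientation: [[-1.0, -0.001, 0.001], [-0.001, 1.0, 0.001], [-0.001, 0.001, -1.0]]
ft_force: [-0.5, -0.3, 0.4]
finger_gap: 69.1
grasp_force: 0.0
time: 23.0
ee_pos: [387.7, -296.8, 275.9]
orientation: [[-1.0, -0.001, 0.004], [-0.001, 1.0, 0.001], [-0.004, 0.001, -1.0]]
ft_force: [0.1, 0.8, 0.1]
finger_gap: 70.5
grasp_force: 0.0
[ 387.656 -296.786  275.934]
scene [252.9 161.7  14.   36.6] 0.93
[array([324.874, 174.445]), array([324.862, 200.444])] [array([254.783, 174.509]), array([251.047, 143.856])]
[373.1, 218.6, 17.0, 31.1]
[269.1, 209.9, 8.2, 7.6]
turn [0.001 0.    0.   ] shift [ 26.761 296.537 -55.886]
turn [0.001 0.    0.   ] shift [-13.341 535.52  -55.673]
```

The stopper stands upright: scene bbox rows 143–180, against 144–180 expected for an upright one. Now the courgette.

```bash
python3 -m inch '[0,0,0,0,60,-50,-0.5,0,0,0,-19,536,20,-1,0,0,0,-19,536,20,-1,0,0,0,-19,536,20,-1,0,0,0,-19,536,20,-1,0,0,0,-19,536,20,-1,0,0,0,-19,536,20,-1,0,0,0,-19,536,20,-1,0,0,0,-19,536,20,-1,0,0,0,-19,536,20,-1]'
python3 - <<'E'
from h import *
st=robot.state();w=imaging.get_image('wrist');save(w,'w5.png')
for c in imaging.silhouettes('courgette_mid','wrist')[:4]: print(np.round(c['bbox']),round(c['confidence'],2))
for d in imaging.tip_of('courgette_mid','wrist')[:3]: print(d['xy'],d['confidence'],atz(ray(w,d['xy'],st),65))
print([proj(w,[407,239,z],st) for z in(15,65,115)],st['ee_pos'])
E
```

```text
time: 24.6
ee_pos: [405.0, 242.6, 253.6]
orientation: [[-1.0, -0.005, 0.0], [-0.005, 1.0, -0.001], [-0.0, -0.001, -1.0]]
ft_force: [0.3, -0.5, -0.5]
finger_gap: 94.1
grasp_force: 0.0
[320. 193.  36.  52.] 0.87
[344.  26.  29.  51.] 0.84
[186. 204.  53.  36.] 0.84
[439.  26.  72.  51.] 0.7
[189.5, 204.3] 0.86 [428.529  80.484  65.   ]
[343.7, 27.7] 0.68 [236.864 260.983  65.   ]
[432.0, 16.2] 0.63 [225.958 352.327  65.   ]
[array([322.69, 180.21]), array([322.307, 187.257]), array([321.8  , 196.565])] [405.004 242.584 253.599]
```

View pics/w5.png

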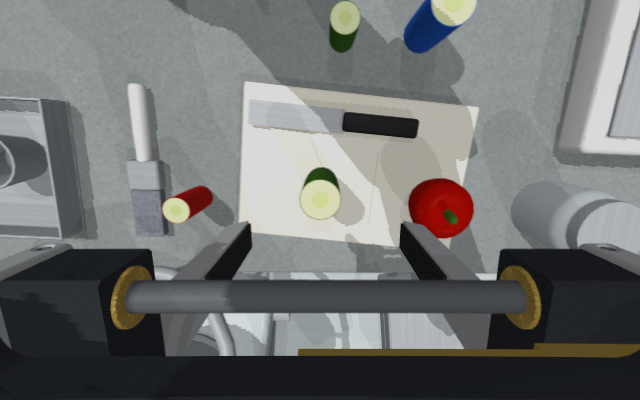

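The wrist view shows the courgette's top face at (320,200), with fingers either side at 250 and 400. The pepper at (440,208) and knife at (335,118) are clear.

Run:
```python
from h import *
st=robot.state();w=imaging.get_image('wrist');p=atz(ray(w,(320,200),st),115);print(p)
go([p[0],p[1],112],Rzy([0,0,-1],[0,1,0]))
```

```text
[411.685 233.446 115.   ]
turn [ 0.     0.001 -0.001] shift [ -5.546  -4.785 142.73 ]
```

```bash
python3 -m inch '[0,0,0,-2,-2,50,-1,0,0,0,-4,-3.5,100,-1,0,0,0,-4,-3.5,142,-1,0,0,0,-4,-3.5,142,-0.5,0,0,0,-4,-3.5,142,0.2,0,0,0,-4,-3.5,142,1,0,0,0,-4,-3.5,142,1,0,0,0,-4,-3.5,142,1,0,0,0,-4,-3.5,142,1]'
```

```text
time: 25.92
ee_pos: [410.1, 236.3, 113.1]
orientation: [[-1.0, -0.001, 0.002], [-0.001, 1.0, 0.001], [-0.002, 0.001, -1.0]]
ft_force: [0.0, 0.1, 4.8]
finger_gap: 42.5
grasp_force: 30.0
```

```bash
python3 -m inch '[0,0,0,0,0,-50,1,0,0,0,0,0,-110,1,0,0,0,0,0,-170,1,0,0,0,0,0,-210,1]'
python3 - <<'E'
from h import *
st=robot.state();w=imaging.get_image('wrist')
for c in imaging.silhouettes('courgette_mid','wrist')[:3]: print(np.round(c['bbox']),round(c['confidence'],2))
R=np.array(st['orientation'])
for dx in(-5,0,5): print(dx,[proj(w,st['ee_pos']+R@np.array([dx,0,z]),st).round(1) for z in(-2,48,98)])
print(st['ee_pos'],st['ft_force']);go(M+AX*140,Rzy(-AX,LAT))
E
```

```text
time: 26.42
ee_pos: [409.8, 235.9, 325.4]
orientation: [[-1.0, -0.001, 0.002], [-0.001, 1.0, 0.002], [-0.002, 0.002, -1.0]]
ft_force: [-0.9, 0.4, -2.3]
finger_gap: 42.3
grasp_force: 30.0
[326. 229.  76.  95.] 0.97
[213. 190.  40.  29.] 0.89
[345.  41.  22.  42.] 0.69
-5 [array([325.2, 256.9]), array([325.2, 228.1]), array([325.2, 210. ])]
0 [array([325.2, 248.6]), array([325.2, 221.5]), array([325.2, 204.5])]
5 [array([325.2, 240.1]), array([325.2, 214.9]), array([325.2, 199. ])]
[409.847 235.888 325.435] [-0.949  0.431 -2.346]
turn [ 0.03  -0.518  0.09 ] shift [-177.07  -205.862    6.542]
```

```bash
python3 -m inch '[0,-0.1,0,-20,-25,-25,1,0.03,-0.518,0.09,-177,-206,6,1,0.03,-0.518,0.09,-177,-206,6,1,0.03,-0.518,0.09,-177,-206,6,1,0.03,-0.518,0.09,-177,-206,6,1,0.03,-0.518,0.09,-177,-206,6,1,0.03,-0.518,0.09,-177,-206,6,1,0.03,-0.518,0.09,-177,-206,6,1]'
python3 - <<'E'
from h import *
rep();go(M+AX*140,Rzy(-AX,LAT));go(M+AX*28,Rzy(-AX,LAT))
E
python3 lev.py | head -6
```

```text
time: 27.52
ee_pos: [586.3, 31.2, 316.5]
orientation: [[-0.865, 0.091, 0.494], [0.077, 0.996, -0.049], [-0.496, -0.005, -0.868]]
ft_force: [-1.3, -0.1, -1.5]
finger_gap: 42.5
grasp_force: 30.0
F along tube [ 1.891 -0.176  0.62 ] moment [-0.043  0.659  0.049] TCP in tube axes [   3.151    0.127 -138.085] tilt [ 0.004  0.004 -0.003] gap 42.53983219473069
turn [-0.004 -0.004  0.003] shift [-3.142 -0.144 -1.929]
turn [-0.004 -0.004  0.003] shift [ -3.64    0.251 110.07 ]
loopL (0.0, 0.0, 0.999)
tube (-2.125, 5.0, 0.129)
loopfar (-0.125, 0.0, 0.993)
loopR (0.0, 0.125, 0.779)
loopnear (0.0, 0.0, 0.996)
hopper(ref) (0.125, -0.125, 0.938)
```

```bash
python3 -m inch '[0,0,0,-2.7,0,3,1,0,0,0,-2.7,0,25,1,0,0,0,-2.7,0,45,1,0,0,0,-2.8,0,60,1,0,0,0,-2.8,0,60,1]'; python3 -c "
from h import *
rep()"
```

```text
time: 28.2
ee_pos: [618.9, 26.7, 265.3]
orientation: [[-0.865, 0.093, 0.493], [0.078, 0.996, -0.052], [-0.496, -0.006, -0.868]]
ft_force: [-0.2, -0.2, -1.2]
finger_gap: 42.3
grasp_force: 30.0
F along tube [ 0.738 -0.168  0.936] moment [-0.054  0.649  0.018] TCP in tube axes [  0.345  -1.297 -77.35 ] tilt [ 0.006  0.005 -0.003] gap 42.309753443572696
```

No contact force, with the end about 20 mm inside. Going deeper, then releasing.

```bash
python3 -m inch '[0,0,0,0,0.5,20,1,0,0,0,0,1,38,1,0,0,0,0,1,49,1,0,0,0,0,1,49,1]'; python3 -c "
from h import *
rep()"
```

```text
time: 28.7
ee_pos: [643.2, 25.2, 223.6]
orientation: [[-0.865, 0.093, 0.494], [0.078, 0.996, -0.051], [-0.496, -0.005, -0.868]]
ft_force: [-0.0, 0.4, -1.2]
finger_gap: 42.6
grasp_force: 30.0
F along tube [0.659 0.402 1.043] moment [-0.003  0.717 -0.009] TCP in tube axes [  0.139  -0.534 -29.07 ] tilt [ 0.005  0.004 -0.002] gap 42.59157121322339
```

```bash
python3 -m inch '[0,0,0,0,0,0,-0.5,0,0,0,0,0,0,-1,0,0,0,0,0,0,-1,0,0,0,0,0,0,-1,0,0,0,0,0,-40,-1,0,0,0,0,0,-100,-1,0,0,0,0,0,-150,-1,0,0,0,0,0,-150,-1]'; python3 lev.py
python3 - <<'E'
from h import *
st=robot.state();w=imaging.get_image('wrist');b=imaging.get_image('top')
print([(np.round(d['bbox']),round(d['confidence'],2)) for d in imaging.silhouettes('courgette_mid','wrist')[:5]])
for s in(0,-11,25):print(s,proj(w,M+AX*s,st),proj(w,M+AX*s+22*LAT,st))
hsv=cv2.cvtColor(w['frame'],cv2.COLOR_RGB2HSV);g=cv2.inRange(hsv,(25,40,40),(85,255,255))[130:260,260:390];ys,xs=np.where(g);print('green',len(xs),xs.mean()+260 if len(xs) else 0,ys.mean()+130 if len(xs) else 0, xs.ptp() if 0 else (np.ptp(xs),np.ptp(ys)) if len(xs) else 0)
o=np.hstack([cv2.resize(w['frame'][120:270,240:400,::-1],(480,450)),cv2.resize(cv2.imread('pics/s_now.png')[180:260,250:320],(320,366))[:450] if 0 else cv2.resize(cv2.imread('pics/s_now.png')[185:260,255:308],(318,450))]);cv2.imwrite('pics/fin.png',o)
E
```

```text
time: 29.7
ee_pos: [568.9, 34.0, 356.0]
orientation: [[-0.863, 0.091, 0.497], [0.078, 0.996, -0.046], [-0.499, -0.001, -0.867]]
ft_force: [0.1, -0.0, -0.5]
finger_gap: 93.8
grasp_force: 0.0
loopL (0.0, 0.0, 0.999)
tube (0.0, 0.125, 0.701)
loopfar (-0.125, 0.0, 0.993)
loopR (-0.125, 0.0, 0.806)
loopnear (-0.125, 0.0, 0.995)
hopper(ref) (0.125, 0.0, 0.961)
stopperflange (5.0, 5.0, 0.218)
F along tube [-2.868 -1.178 -1.972] moment [ 0.045  0.333 -0.009] TCP in tube axes [  -1.84     0.715 -181.8  ] tilt [ 0.001  0.001 -0.001] gap 94.24461713185738
[(array([325., 176.,  32.,  37.]), 0.63)]
0 [324.613 185.227] [343.661 185.239]
-11 [324.633 183.548] [343.107 183.559]
25 [324.561 189.462] [345.059 189.475]
green 903 325.2170542635659 176.7452934662237 (np.int64(36), np.int64(35))
```

View pics/fin.png

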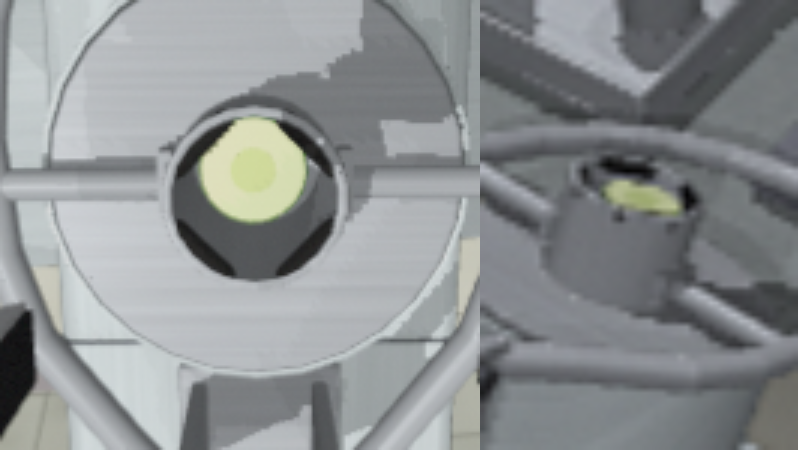

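The courgette's end shows inside the rim under the lip segments, centred at (325,177). Its 36 px width fits about 11 mm below the mouth. The lever is down and the gripper is clear.

```bash
python3 -c "
from h import *
print(job.job_done())"
```

```text
the job is handed in; nothing more can be done
None
```

The job is handed in: the stopper stands upright in the tray, the courgette is fully inside the feed tube and the press lever is down, though it lifted about 2–3 mm for a moment more than once while I rocked the stopper free.

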